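# Stow the clean beaker set and mark it complete

### The arm

A 7-joint arm with a two-finger parallel gripper is mounted at the origin on the work surface. World frame = base frame: x ahead of the robot, y to its left, z up, the work surface at z = 0. Lengths are in mm, angles in rad, forces in N, time in s.
With the tool pointing down it reaches from about 350 to 900 mm from the base axis. Payload 19.9 kg.
Tool frame: the origin (TCP) lies on the centre line of the jaws, within the pads' length; the fingertips stand 8 mm ahead of it and the grasp point (between the pads) lies 11 mm behind it; z points along the fingers, y is the line along which they close (so a half turn about z gives the same grasp; the last joint's range is limited). The gripper opens to 94 mm and grips with 3 to 60 N. Pads are 16 mm wide; open, the fingers measure 119 mm over their backs; the gripper's body (75 mm by 177 mm) begins 78 mm behind the grasp point.
Start: joints at [-0.042, 0.417, -0.01, 1.614, 0.005, 1.111, -0.053], TCP at [624.98, 0.002, 213.425] pointing down, gripper open.
Joint ranges: [-2.81, 2.81], [-0.39, 2.02], [-1.27, 1.25], [0.06, 2.57], [-1.19, 4.33], [0.19, 2], [-2.82, 2.82]. Speed limits (rad/s): [1.89, 1.89, 2.39, 2.39, 3.01, 3.01, 3.01].

### API

Orientations are given as a unit quaternion [w, x, y, z].
In Python, from bench import robot gives the robot as it stands. Calls block until the motion is done:
- robot.reach(position, orientation): joint-space move of the TCP to a pose.
- robot.movel(position, frame=None, feed=150, stop_force=None): straight line of the TCP; frame=None keeps the orientation; feed is the mean speed in mm/s. With stop_force (N) it stops when the force on the tool has changed by that much, and returns True; else False.
- robot.move_joints(angles): joint-space move.
- robot.set_gripper(opening, f_grip=None): opening from 0.0 (shut) to 1.0 (fully open); f_grip is the grip in N (None keeps the last); returns when the fingers have stopped.
- robot.pause(seconds).
- robot.ik(position, orientation): joint angles nearest the present ones, or None.
- robot.observe(): the state.
- robot.snapshot(name): name is "scene" or "side" or "wrist"; returns the picture (420x560x3 uint8, red, green, blue); there is no depth.
- robot.camera_info(name): a dict with "fx", "fy", "cx", "cy" (pixels), "view" (4x4, takes a point from world to camera coordinates); the wrist camera has in their place "mount" (4x4, takes a point from camera to tool coordinates, whose origin is the TCP and whose axes are the flange's). Camera axes: x right, y up, looking along -z (the intrinsics and any distortion apply to the point x, -y, -z); pixel columns grow to the right and rows downward; lengths in mm; the calibration is good to about 2 mm. The wrist camera is an equidistant fisheye: a pixel r from the principal point sees the ray r / f radians off the axis. A picture is of the moment at which its call begins: read the wrist's pose just before it. camera_info takes no time and is no camera call.
A pose or a line that the arm cannot do raises robot.Unreachable and nothing moves.
- robot.hand_in(): hands the job in; it is judged then, once.
Trained networks look in the newest picture that a camera, given by its name, has taken for a name from the list of things; names that differ only in an ending like _2 or _b are one class to them, and where a whole thing is asked for, a point or a joint stands for the part that bears it (a point fixed in the world has none). Each returns a list of dicts, best first, with "conf" (0 to 1); they miss things now and then, are a little off and sometimes report something else, mostly with a low value. They report only what shows in the picture. A call takes as long as a camera call. They do not tell look-alikes from the thing itself.
- robot.spot_in(camera, label): "bbox" ([centre column, centre row, width, height] in pixels, round what is visible of it).
- robot.silhouettes(camera, label): "pixels" (420x560 bool, what is visible of it) and "bbox" ([centre column, centre row, width, height] in pixels, round what is visible of it).
The state is a dict: "clock": time; "qpos": joint angles; "joint_velocities": joint speeds; "joint_efforts": joint torques, N m; "ee_pos": TCP position; "eef_rot": TCP orientation; "force": force on the tool from outside, world axes, zero at the start; "wrist_torque": the same for the moment, N m; "opening": opening from 0.0 (shut) to 1.0 (fully open); "grip_force": force on a finger pad.
Only numpy, scipy, OpenCV 4.12 (cv2) and the standard library are available. Lean on these libraries where they do the work, as an engineer would, in place of code of your own. Each camera call takes 0.05 s, during which the arm holds its last target. There are 200 camera calls.

### The job

Put the clean beakers away as one set: stand the largest upright in the bay of the steel tray and nest all the other beakers inside it in size order, each one fully down on the floor of the next larger. Then lay the grey dust cover flat and centred on the mouth of the innermost beaker, and last of all take the sprung clip from its parking stand and clip it squarely over the top edge of the tray's upright marker plate, well down and near the middle, to mark the set as complete. Leave the conical flask standing where it is.

Things in the scene. Friction and masses are not known exactly. Their poses are not given: they have to be found in the camera images.
- beaker0: the largest of the graded white plastic beakers: straight round cup, outside diameter 124, inside 114, height 84, wall 5, base 14 thick (all mm); the top 14 mm carries an outer bead that makes the rim 8 thick and 130 across. Origin: centre of the underside, z up
- beaker0_rim (a point): centre of the mouth of beaker0, at rim height (84 mm above its origin)
- beaker1: the second largest of the graded white plastic beakers (may be absent): straight round cup, outside diameter 102, inside 92, height 90, wall 5, base 14 thick (all mm); the top 14 mm carries an outer bead that makes the rim 8 thick and 108 across. Origin: centre of the underside, z up
- beaker1_rim (a point): centre of the mouth of beaker1, at rim height (90 mm above its origin)
- beaker2: the third of the graded white plastic beakers (may be absent): straight round cup, outside diameter 80, inside 70, height 96, wall 5, base 14 thick (all mm); the top 14 mm carries an outer bead that makes the rim 8 thick and 86 across. Origin: centre of the underside, z up
- beaker2_rim (a point): centre of the mouth of beaker2, at rim height (96 mm above its origin)
- beaker3: the fourth of the graded white plastic beakers (may be absent): straight round cup, outside diameter 60, inside 50, height 102, wall 5, base 14 thick (all mm); the top 14 mm carries an outer bead that makes the rim 8 thick and 66 across. Origin: centre of the underside, z up
- beaker3_rim (a point): centre of the mouth of beaker3, at rim height (102 mm above its origin)
- beaker4: the smallest of the graded white plastic beakers (may be absent): straight round cup, outside diameter 42, inside 32, height 108, wall 5, base 14 thick (all mm); the top 14 mm carries an outer bead that makes the rim 8 thick and 48 across. Origin: centre of the underside, z up
- beaker4_rim (a point): centre of the mouth of beaker4, at rim height (108 mm above its origin)
- cover: grey flat dust cover: disc 100 mm across, 6 thick, with an upright black knob 24 across and 32 tall in its middle. Origin: centre of the underside
- cover_knob (a point): grip point on the cover's knob, 26 mm above the cover's underside
- tray: steel tray 250 (x) by 160 (y), fixed on the bench, floor 4 thick, walls 18 high over the bench. A low wall divides off the nest's bay (156 by 152 inside) towards its -x end; at its +x end stands an upright marker plate 8 thick (along x), 90 wide (along y), its top 86 above the bench. Origin: centre of the underside
- tray_bay (a point): centre of the tray bay's floor, axes as the tray; 43 mm from the tray's origin towards -x and 4 mm up
- plate_top (a point): middle of the top edge of the tray's marker plate, axes as the tray (x across the plate's 8 mm, y along its edge); 117 mm from the tray's origin towards +x
- stand: small fixed parking stand: black foot 90 by 90 by 16 mm carrying an upright steel plate 8 thick (along x), 70 wide (along y), top 86 mm above the bench. Origin: centre of the underside
- clip: sprung steel clip like a big clothes-peg, 40 wide along its y, 110 tall, parked astride the stand's plate, jaws down, tails with black rubber rolls up. Origin: between the jaw tips at their lower end; x across the jaws, z up. Jaws are 47 mm deep from tip to hinge pin; parked, 35 mm of plate is between them. This body is the -x half, its jaw's inner face at x = -4 mm
- clip_grip (a point): point midway between the two rubber tail rolls, 105 mm above the clip's origin. Each roll is 10 thick, 40 long along the clip's y; outside width over both (along the clip's x) is 56 mm when the clip sits on an 8 mm plate, about 39 when squeezed fully. Squeezing takes 6 to 10 N
- clip_jaw (a joint): opening of the clip's sprung jaw (rad): 0 closed empty, about 0.1 when it grips an 8 mm plate, 0.45 fully squeezed (jaw tips about 27 mm apart)
- flask: bystander: conical glass flask 82 mm wide, 122 tall. Origin: centre of the underside
Not all that is in view belongs to the job. Leave any red, turquoise or yellow look-alike of the beaker1 alone.

How it is judged:
By the outcome, as a careful person would: the job done as asked, in the order asked, and still so for the second after the job is handed in, with the robot touching nothing.
Of beaker1, beaker2, beaker3, beaker4 only 3 to 4 are there at a start; the rules pass over those that are not, and their reading is None.
At some moment in a run one of beaker1, beaker2, beaker3 may be knocked a few centimetres aside while the robot is not near it.
It also fails if it takes over 210 s, if anything falls off the work surface, if the arm or the gripper's body presses on something with over 40 N, if the wrist force passes 120 N, or if a joint passes its speed limit or range.

## Working session

There is one attempt and no reset: what is moved stays moved. The work goes in short steps, each a Python script; the robot and the scene stay as the last script left them, time stands still between calls to the robot, and variables do not carry over. Pictures are saved under pics/ and viewed, at most 14 in all, crops included, and the job is handed in when it is done.

```bash
mkdir -p pics; ls
python3 - <<'E'
from bench import robot
import cv2,numpy as np
np.set_printoptions(precision=3,suppress=True)
for n in("scene","side"):
    im=robot.snapshot(n); cv2.imwrite(f"pics/{n}0.png",im[:,:,::-1]); i=robot.camera_info(n); print(n,i)
    for l in("beaker0","beaker1","beaker2","beaker3","beaker4","cover","tray","stand","clip","flask"):
        print(l,[(round(d["conf"],2),np.round(d["bbox"]).astype(int).tolist()) for d in robot.spot_in(n,l)][:4])
print(robot.camera_info("wrist")); o=robot.observe(); print(o)
E
```

```text
pics
scene {'fx': 437.2776164403722, 'fy': 437.2776164403722, 'cx': 278.7572862703868, 'cy': 206.9950352267761, 'view': array([[   -0.29 ,     0.957,    -0.009,   156.395],
       [   -0.829,    -0.246,     0.502,   412.577],
       [    0.478,     0.153,     0.865, -1604.87 ],
       [    0.   ,     0.   ,     0.   ,     1.   ]])}
beaker0 [(0.88, [148, 184, 33, 39]), (0.8, [125, 222, 45, 44]), (0.69, [367, 200, 20, 30]), (0.65, [196, 216, 41, 48])]
beaker1 [(0.88, [148, 184, 33, 39]), (0.8, [125, 222, 45, 44]), (0.69, [367, 200, 20, 30]), (0.65, [196, 216, 41, 48])]
beaker2 [(0.88, [148, 184, 33, 39]), (0.8, [125, 222, 45, 44]), (0.69, [367, 200, 20, 30]), (0.65, [196, 216, 41, 48])]
beaker3 [(0.88, [148, 184, 33, 39]), (0.8, [125, 222, 45, 44]), (0.69, [367, 200, 20, 30]), (0.65, [196, 216, 41, 48])]
beaker4 [(0.88, [148, 184, 33, 39]), (0.8, [125, 222, 45, 44]), (0.69, [367, 200, 20, 30]), (0.65, [196, 216, 41, 48])]
cover [(0.74, [214, 174, 32, 22]), (0.71, [421, 217, 50, 49])]
tray []
stand [(0.75, [412, 266, 43, 37]), (0.55, [423, 243, 29, 30])]
clip [(0.68, [422, 244, 31, 33])
[... 1350 characters left out ...]
: array([[   0.   ,    0.97 ,    0.241,   68.636],
       [   1.   ,   -0.   ,   -0.   ,   -0.375],
       [  -0.   ,    0.241,   -0.97 , -170.482],
       [   0.   ,    0.   ,    0.   ,    1.   ]])}
{'clock': 1.1, 'qpos': array([-0.041,  0.417, -0.01 ,  1.614,  0.005,  1.111, -0.053]), 'joint_velocities': array([ 0.   ,  0.001,  0.001, -0.   , -0.   ,  0.   ,  0.001]), 'joint_efforts': array([ -0.003, -85.106,   0.637, -42.629,  -0.049,   0.014,   0.   ]), 'ee_pos': array([624.967,   0.017, 213.426]), 'eef_rot': array([-0.   ,  0.707,  0.707, -0.   ]), 'force': array([ 0.074,  0.302, -0.315]), 'wrist_torque': array([-0.01 ,  0.077, -0.011]), 'grip_force': 0.0, 'opening': 0.9972540469118436}
```

Run:
```python
import cv2,numpy as np
a=cv2.imread("pics/scene0.png")[130:310,80:480]
cv2.imwrite("pics/a.png",cv2.resize(a,(800,360),interpolation=3))
a=cv2.imread("pics/side0.png")[120:420,160:460]
cv2.imwrite("pics/b.png",cv2.resize(a,(600,600),interpolation=3))
```

```text
(no output)
```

View pics/a.png

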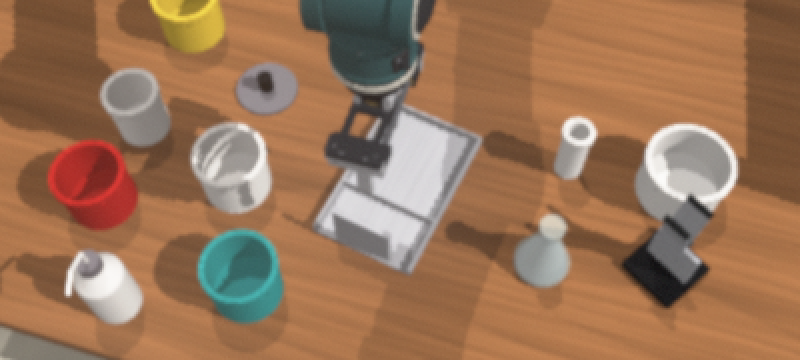

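View pics/b.png

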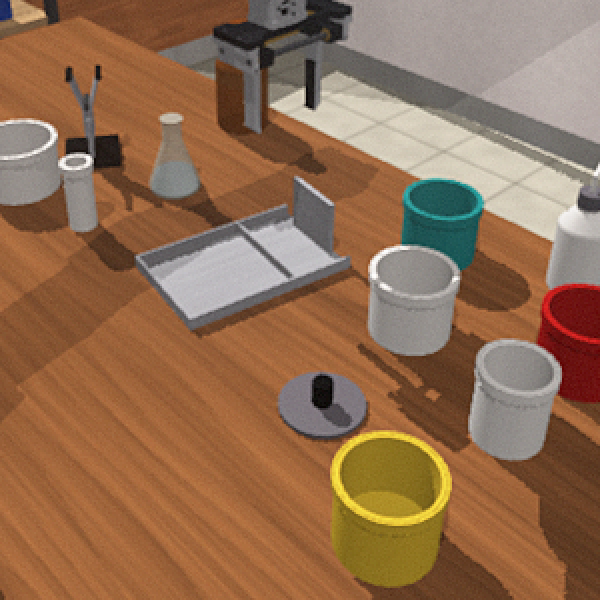

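The scene view shows these things:
- White beakers at about (424,215), which is the big one, and at (196,213), (148,184) and (367,200), which is the slim one.
- Coloured look-alikes: red (126,222), turquoise (200,268) and yellow (175,138), none of which belong to the job.
- Bystanders: a soap bottle at (132,270) and the flask at (351,256).
- Cover at (213,174), tray at (280,225), and stand with clip at (415,255).

The four white cups without colour fit the description. I'll identify their sizes with a model fit.

```bash
cat > h.py <<'E'
from bench import robot
import cv2,numpy as np
from scipy.optimize import minimize
from scipy.spatial.transform import Rotation as R
np.set_printoptions(precision=3,suppress=True)
ROD=[130,108,86,66,48];OD=[124,102,80,60,42];H=[84,90,96,102,108]
def camera(n):
    """projection function of camera n at the present pose"""
    i=robot.camera_info(n)
    if n!="wrist":
        V=i["view"]
        def P(p):
            c=p@V[:3,:3].T+V[:3,3]
            return np.c_[i["cx"]+i["fx"]*c[:,0]/-c[:,2], i["cy"]+i["fy"]*-c[:,1]/-c[:,2]]
        return P
    o=robot.observe(); q=o["eef_rot"]; T=np.eye(4)
    T[:3,:3]=R.from_quat(np.r_[q[1:],q[0]]).as_matrix(); T[:3,3]=o["ee_pos"]
    V=np.linalg.inv(T@i["mount"])
    def P(p):
        c=p@V[:3,:3].T+V[:3,3]; c=c*[1,-1,-1]
        rr=np.hypot(c[:,0],c[:,1]); th=np.arctan2(rr,c[:,2]); s=th/np.maximum(rr,1e-9)
        return np.c_[i["cx"]+i["fx"]*s*c[:,0], i["cy"]+i["fy"]*s*c[:,1]]
    return P
A=np.linspace(0,2*np.pi,72,endpoint=False); C=np.c_[np.cos(A),np.sin(A)]
def ring(r,z): return np.c_[C*r,np.full(72,float(z))]
def bk(k): return np.r_[ring(OD[k]/2,0),ring(ROD[k]/2,H[k]-14),ring(ROD[k]/2,H[k])]
def box(x0,x1,y0,y1,z0,z1): return np.array([[x,y,z] for x in(x0,x1) for y in(y0,y1) for z in(z0,z1)],float)
def render(P,parts,p,z=0):
    m=np.zeros((420,560),np.uint8); c,s=np.cos(p[2]),np.sin(p[2])
    for q in parts:
        w=q@np.array([[c,s,0],[-s,c,0],[0,0,1]])+[p[0],p[1],z]
        h=cv2.convexHull(np.round(P(w)*16).astype(np.int32)); cv2.fillConvexPoly(m,h,255,cv2.LINE_AA,4)
    return m/255.
def iou(views,parts,p,z=0):
    s=0
    for P,m in views:
        r=render(P,parts,p,z); s+=np.minimum(r,m).sum()/max(1,np.maximum(r,m).sum())
    return s/len(views)
def fit(views,parts,p0,z=0,yaw=False,step=15):
    n=3 if yaw else 2; p0=np.array(p0,float)
    f=lambda v:-iou(views,parts,np.r_[v,p0[n:]],z)
    sx=np.vstack([p0[:n]]+[p0[:n]+d for d in np.diag([step,step,.15][:n])])
    r=minimize(f,p0[:n],method="Nelder-Mead",options=dict(initial_simplex=sx,xatol=.02,fatol=1e-5,maxiter=250))
    return np.r_[r.x,p0[n:]],-r.fun
def unproj(n,px,z):
    """world point at height z seen at pixel px of camera n"""
    P=camera(n); r=minimize(lambda v:((P(np.array([[v[0],v[1],z]]))[0]-px)**2).sum(),[600.,0.],method="Nelder-Mead")
    return r.x
def look(n,label,name=None):
    P=camera(n); im=robot.snapshot(n)
    if name: cv2.imwrite(f"pics/{name}.png",im[:,:,::-1])
    out=[]
    for d in robot.silhouettes(n,label):
        m=np.asarray(d["pixels"]).astype(np.uint8); px=im[m>0].astype(float)
        sat=np.median((px.max(1)-px.min(1))/(px.max(1)+1)) if len(px) else 1
        out.append(dict(P=P,m=m.astype(float),bbox=np.array(d["bbox"]),conf=d["conf"],sat=sat))
    return out
def down(yaw):
    """tool down; tool y (closing line) at angle yaw from world x"""
    y=np.array([np.cos(yaw),np.sin(yaw),0]); z=np.array([0,0,-1.]); x=np.cross(y,z)
    q=R.from_matrix(np.c_[x,y,z]).as_quat(); return np.r_[q[3],q[:3]]
E
python3 - <<'E'
from h import *
for n in("scene","side"):
    print(n)
    for d in look(n,"beaker1"):
        if d["sat"]>.3 or d["conf"]<.3: print("skip",d["bbox"],d["conf"],d["sat"]);continue
        x=unproj(n,d["bbox"][:2],45); r=[]
        for k in range(5): p,s=fit([(d["P"],d["m"])],[bk(k)],[*x,0]); r.append((round(s,3),k,np.round(p[:2],1).tolist()))
        print(np.round(d["bbox"]),round(d["conf"],2),round(d["sat"],2),sorted(r)[::-1][:2])
    for l in("tray","stand","cover","flask","clip"):
        for d in look(n,l)[:2]: print(l,round(d["conf"],2),np.round(d["bbox"]),unproj(n,d["bbox"][:2],20))
E
```

```text
scene
[369. 202.  18.  34.] 0.91 0.05 [(np.float64(0.804), 4, [444.8, 245.3]), (np.float64(0.543), 3, [440.8, 241.1])]
skip [199.8 267.   42.3  46.4] 0.84 0.5227272727272727
skip [125.2 221.6  41.5  43.4] 0.84 0.7413793103448276
[424. 217.  51.  50.] 0.79 0.04 [(np.float64(0.832), 0, [435.2, 409.3]), (np.float64(0.807), 1, [433.3, 404.2])]
[196. 214.  35.  49.] 0.74 0.06 [(np.float64(0.943), 1, [619.3, -233.3]), (np.float64(0.77), 2, [624.8, -233.0])]
[148. 185.  35.  38.] 0.74 0.08 [(np.float64(0.928), 2, [563.4, -415.3]), (np.float64(0.765), 3, [564.0, -414.5])]
skip [172.9 134.1  40.4  45.1] 0.63 0.6850828729281768
tray 0.9 [278. 228.  82.  83.] [581.167  10.773]
tray 0.52 [420. 244.  25.  32.] [473.438   0.025]
stand 0.62 [412. 267.  42.  42.] [592.968 413.024]
stand 0.46 [148. 185.  35.  41.] [ 554.517 -430.388]
cover 0.7 [367. 202.  24.  34.] [416.846 247.188]
cover 0.56 [213. 174.  32.  25.] [480.     -0.023]
flask 0.62 [350. 256.  27.  33.] [608.565 236.923]
flask 0.27 [195. 215.  37.  48.] [628.594  -0.024]
clip 0.72 [421. 245.  28.  34.] [517.556 426.624]
side
skip [354.8 3
[... 206 characters left out ...]
2), 1, [624.4, -233.3]), (np.float64(0.827), 2, [619.9, -240.0])]
[168. 202.  48.  39.] 0.86 0.07 [(np.float64(0.0), 4, [315.0, 0.0]), (np.float64(0.0), 3, [315.0, 0.0])]
[200. 218.  18.  39.] 0.73 0.07 [(np.float64(0.755), 4, [457.2, 249.5]), (np.float64(0.553), 3, [466.4, 254.6])]
skip [454.2 291.7  54.   58.2] 0.64 0.8454545454545455
skip [379.9 231.4  43.1  42.9] 0.56 0.6470588235294118
tray 0.83 [282. 245. 103.  74.] [563.035   8.026]
tray 0.28 [419. 321.  43.  64.] [ 594.757 -410.729]
stand 0.73 [208. 188.  28.  25.] [599.128 433.283]
stand 0.72 [203. 171.  19.  31.] [660.89  555.502]
cover 0.98 [320. 324.  43.  32.] [ 427.307 -270.151]
clip 0.69 [202. 166.  22.  24.] [679.505 596.57 ]
```

```bash
sed -i 's/\[600.,0.\],method="Nelder-Mead"/[550.,50.],method="Powell"/' h.py
cat >> h.py <<'E'
TRAY=[box(-125,125,-80,80,0,18),box(113,121,-45,45,0,86)]
COVER=[np.r_[ring(50,0),ring(50,6)],np.r_[ring(12,6),ring(12,38)]]
E
python3 - <<'E'
from h import *
d={n:look(n,"tray","tray_"+n) for n in("wrist","side","scene")}
for n in d: print(n,[(x["conf"],x["bbox"]) for x in d[n][:2]])
v=[(d[n][0]["P"],d[n][0]["m"]) for n in ("wrist","side")]
for vv in (v,v[:1],v[1:]):
    print(max((fit(vv,TRAY,[575,10,y],yaw=True) for y in(-.2,-.5,-.9)),key=lambda r:r[1]))
o=robot.observe();print(o["clock"])
E
```

```text
wrist [(0.67, array([225. , 184.7, 224.3, 161.6])), (0.46, array([167.8, 352.8,  43.5,  40.3]))]
side [(0.62, array([282.4, 246.1, 106.9,  73.8])), (0.38, array([418.5, 319.4,  45.6,  61.9]))]
scene [(0.84, array([277.6, 226.7,  81.5,  81.6]))]
(array([553.66 ,   4.495,  -0.183]), np.float64(0.9492804959796647))
(array([553.438,   4.662,  -0.18 ]), np.float64(0.9727683614397638))
(array([555.692,   3.256,  -0.183]), np.float64(0.9288325644296875))
2.6
```

View pics/tray_wrist.png

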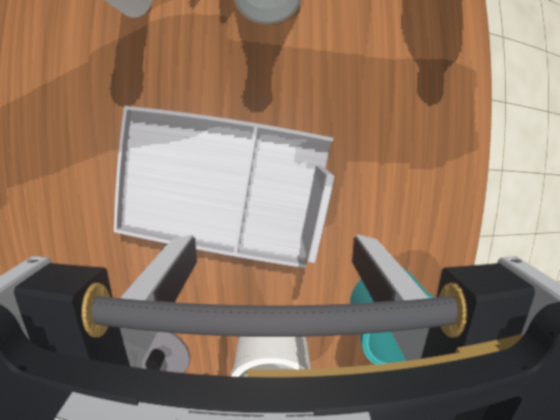

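```bash
cat >> h.py <<'E'
def hover(xy,yaw,z=230,off=75):
    robot.reach([xy[0]+off*np.sin(yaw)*1.0,xy[1]-off*np.cos(yaw),z],down(yaw))
def see(k,p0,z=0,name=None,cam="wrist"):
    """fit beaker k near p0 in the camera's picture"""
    best=(None,0)
    for d in look(cam,"beaker1",name):
        if d["sat"]>.3: continue
        px=d["P"](np.array([[p0[0],p0[1],z+H[k]/2]]))[0]
        if np.hypot(*(px-d["bbox"][:2]))>max(90 if cam=="wrist" else 30,.5*max(d["bbox"][2:])): continue
        r=fit([(d["P"],d["m"])],[bk(k)],[*p0,0],z)
        if r[1]>best[1]: best=r
    return best
E
python3 - <<'E'
from h import *
hover((435,409),0)
p,s=see(0,(435,409),name="b0w"); print(p,s)
for k in range(1,3): print(k,see(k,(435,409)))
P=camera("wrist")
im=cv2.imread("pics/b0w.png"); cv2.polylines(im,[np.round(P(bk(0)+[p[0],p[1],0])).astype(int)[:,None][144:]],True,(0,0,255)); cv2.imwrite("pics/b0w2.png",im)
print(robot.observe()["clock"],robot.observe()["qpos"])
E
```

```text
[440.06  408.667   0.   ] 0.9688286449440369
1 (array([437.422, 412.103,   0.   ]), np.float64(0.7412642817941426))
2 (array([435.939, 413.22 ,   0.   ]), np.float64(0.5029807633747183))
4.3333 [-0.563  0.271 -0.176  1.783  0.053  1.093 -0.758]
```

View pics/b0w2.png

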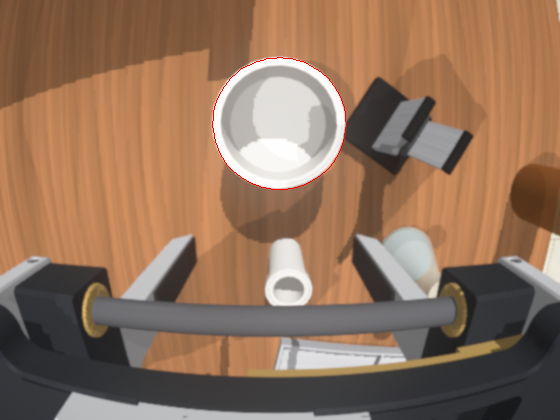

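The fitted rim (centre px 280,122) lies right on the white cup at 130 mm, so this is beaker0 and it is empty. The clip is at (430,130), to its +x side. I'll grip the cup at its −x side.

```bash
cat >> h.py <<'E'
TR=np.array([553.5,4.6,-.18]); BAY=TR[:2]-43*np.array([np.cos(TR[2]),np.sin(TR[2])])
def pick(k,c,phi,yaw,up=150,f=45):
    """grip the wall of beaker k (centre c) at angle phi; returns vector TCP->centre"""
    u=np.array([np.cos(phi),np.sin(phi)]); g=np.array(c[:2])+u*(ROD[k]/2-4); z=H[k]-9
    robot.set_gripper(.34); robot.reach([*g,z+70],down(yaw)); robot.movel([*g,z],feed=120)
    robot.set_gripper(0,f); o=robot.observe(); print("grip",o["opening"]*94,o["grip_force"])
    robot.movel([*o["ee_pos"][:2],z+up],feed=150); o=robot.observe(); print("lifted",o["opening"]*94,o["grip_force"],o["force"])
    return -u*(ROD[k]/2-4)
def place(k,c,v,yaw,zb,travel,openw=.34):
    """set beaker k down with its centre at c, base height zb"""
    g=np.array(c[:2])-v; z=zb+H[k]-9
    o=robot.observe(); robot.movel([*o["ee_pos"][:2],travel],feed=200); robot.movel([*g,travel],feed=250)
    robot.movel([*g,z+25],feed=150); 
    hit=robot.movel([*g,z-3],feed=30,stop_force=6); o=robot.observe(); print("down",hit,o["ee_pos"][2]-z,o["force"])
    robot.set_gripper(openw); robot.movel([*g,travel],feed=200); print(robot.observe()["clock"])
E
python3 - <<'E'
from h import *
v=pick(0,(440.1,408.7),np.pi,0)
place(0,BAY,v,0,4,240)
hover(BAY,0,z=260)
p,s=see(0,BAY,4,"n0"); print(p,s,BAY)
E
```

```text
grip 7.302048166261991 45.03171980381012
lifted 7.516496435058281 44.9616676568985 [-0.715 -0.019 -3.935]
down True 0.2481394190888011 [ 0.173 -0.036  5.127]
13.7167
[509.811  10.468   0.   ] 0.9534849012969066 [511.195  12.298]
```

Run:
```python
from h import *
hover((622,-233),0)
p,s=see(1,(622,-233),name="b1w"); print(p,s)
P=camera("wrist")
im=cv2.imread("pics/b1w.png"); cv2.polylines(im,[np.round(P(bk(1)+[p[0],p[1],0])).astype(int)[:,None][144:]],True,(0,0,255)); cv2.imwrite("pics/b1w2.png",im)
```

```text
[ 621.141 -234.517    0.   ] 0.9568657633206682
```

View pics/b1w2.png

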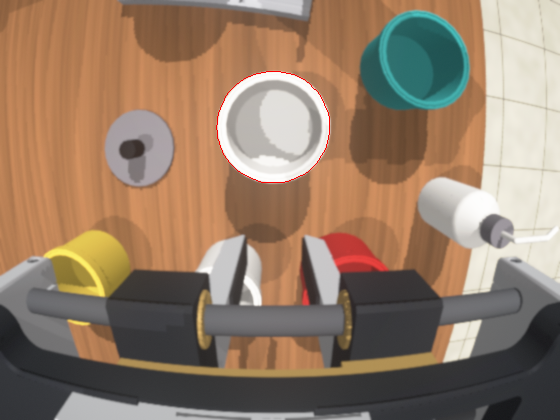

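Beaker1 (px 273,127) is white and empty, and the fit matches its rim. The turquoise and red cups stay where they are.

Run:
```python
from h import *
v=pick(1,(621.1,-234.5),np.pi,0)
place(1,(509.8,10.5),v,0,18,260)
hover((510,10.5),0,z=270)
d=look("wrist","beaker1","n1"); print([(x["conf"],x["bbox"],x["sat"]) for x in d])
print(see(1,(510,10.5),18))
c=(565,-416)
for n in("scene","side"): print(n,see(2,c,cam=n))
hover(c,0)
p,s=see(2,c,name="b2w"); print(p,s,robot.observe()["clock"])
```

```text
grip 8.26476296050706 45.20372059196234
lifted 8.64812681671843 45.18693250014621 [-0.066 -0.568 -2.1  ]
down True 0.1617365542261524 [ 0.356 -0.196  0.821]
23.4667
[(0.88, array([276.5, 126.5, 106.8, 104.3]), np.float64(0.02654867256637168)), (0.86, array([460.3, 251.8,  88.4,  84.4]), np.float64(0.5816993464052288)), (0.77, array([276.6, 366.4,  31.1,  11.2]), np.float64(0.08926897844423617)), (0.71, array([274.4, 123.5, 116.7, 122.3]), np.float64(0.024489795918367346))]
(array([508.929,   7.319,   0.   ]), np.float64(0.9680644500185673))
scene (array([ 510.088, -416.787,    0.   ]), np.float64(0.8698233579016235))
side (array([ 514.738, -416.736,    0.   ]), np.float64(0.9078940226872707))
[ 513.302 -418.569    0.   ] 0.9475163803258552 26.0083
```

View pics/n1.png

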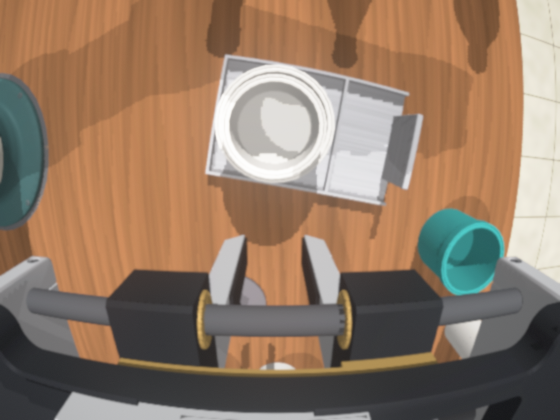

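Beaker1 sits concentric inside beaker0 (px 275,123). Beaker2 was knocked about 50 mm to (513,−418), so I'll look again from above.

Run:
```python
from h import *
hover((513,-418),0)
p,s=see(2,(513,-418),name="b2w"); print(p,s)
P=camera("wrist")
im=cv2.imread("pics/b2w.png"); cv2.polylines(im,[np.round(P(bk(2)+[p[0],p[1],0])).astype(int)[:,None][144:]],True,(0,0,255)); cv2.imwrite("pics/b2w2.png",im)
```

```text
[ 513.507 -418.154    0.   ] 0.9524607177638561
```

View pics/b2w2.png

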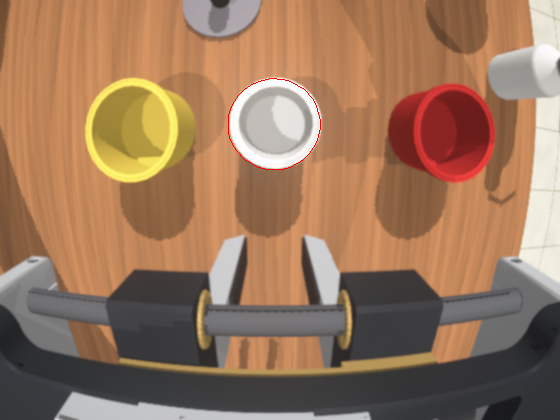

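Beaker2 (px 275,123) stands free between the yellow (135,130) and red (445,132) cups. There is more room on its +x side, so I'll grip there.

Run:
```python
from h import *
v=pick(2,(513.5,-418.2),0,0)
place(2,(508.9,7.5),v,0,32,280)
hover((510,10),0,z=290)
print(see(2,(509,8),32,"n2"))
for n in("scene","side"): print(n,see(4,(450,247),cam=n))
hover((447,247),0,z=250)
p,s=see(4,(447,247),name="b4w"); print(p,s,see(3,(447,247)),robot.observe()["clock"])
P=camera("wrist")
im=cv2.imread("pics/b4w.png"); cv2.polylines(im,[np.round(P(bk(4)+[p[0],p[1],0])).astype(int)[:,None][144:]],True,(0,0,255))
cv2.imwrite("pics/c.png",np.hstack([cv2.imread("pics/n2.png")[:260,100:480],im[:260,100:480]]))
```

```text
grip 8.622047556528953 42.97231062781066
lifted 8.843832026589856 42.96440794598311 [ 0.118  0.237 -1.803]
down True 0.37189172046784336 [-0.733  0.525  6.454]
35.125
(array([509.56 ,   6.871,   0.   ]), np.float64(0.9345400226049237))
scene (array([447.563, 244.234,   0.   ]), np.float64(0.8812127733159129))
side (array([454.674, 250.893,   0.   ]), np.float64(0.7680072470161939))
[449.65  243.601   0.   ] 0.9217325170315749 (array([453.144, 235.821,   0.   ]), np.float64(0.4919906524004694)) 37.025
```

View pics/c.png

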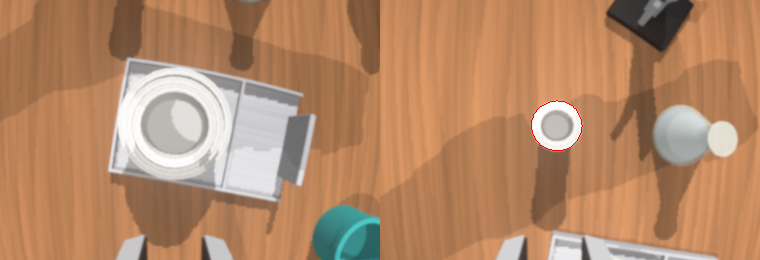

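Left half: beaker2 is concentric in the nest. Right half: the slim cup (px 555,125) matches the 48 mm rim, so it is beaker4. Beaker3 is absent, and the flask is at (700,137).

Run:
```python
from h import *
robot.set_gripper(.75); z=H[4]-9
robot.reach([449.7,243.6,z+70],down(0)); robot.movel([449.7,243.6,z],feed=120)
robot.set_gripper(0,30); o=robot.observe(); print("grip",o["opening"]*94,o["grip_force"])
robot.movel([449.7,243.6,z+100],feed=150); o=robot.observe(); print(o["opening"]*94,o["force"])
place(4,(509.5,7),np.zeros(2),0,46,300,.75)
hover((510,8),0,z=300)
p,s=see(4,(509.5,7),46,"n4"); print("b4",p,s)
r=[x for x in look("wrist","beaker1") if x["conf"]>.3]; print([x["bbox"] for x in r])
for n in("scene","side"):
    for d in look(n,"cover")[:3]: print(n,d["conf"],d["bbox"],unproj(n,d["bbox"][:2],8))
c=np.array((475,-270.)); hover(c,0,z=230)
d=look("wrist","cover","cw"); 
for x in d[:2]:
    print(x["conf"],x["bbox"],unproj("wrist",x["bbox"][:2],5),fit([(x["P"],x["m"])],COVER,[*unproj("wrist",x["bbox"][:2],5),0]))
print(robot.observe()["clock"])
cv2.imwrite("pics/d.png",np.hstack([cv2.imread("pics/n4.png")[:260,100:480],cv2.imread("pics/cw.png")[:260,100:480]]))
```

```text
grip 47.41585002729943 30.00119224190712
47.65934075360304 [-0.471 -0.316 -1.349]
down True 0.17586498164220643 [ 1.534 -0.468  2.121]
45.4
b4 [509.175   6.79    0.   ] 0.9535233965811638
[array([197.6, 360.5,  48.9,  32.3]), array([450.8, 237.3,  81.6,  68.4]), array([275. , 126.2,  95.4,  91.7]), array([274.1, 125. ,  80.1,  78.1]), array([274.2, 126. ,  47.6,  48.9]), array([347.6,   3.1,  32.6,   2.4]), array([274.7, 124.2, 110.2, 110.2]), array([364.5, 358. ,  31.2,  22.3])]
scene 0.8 [213.  174.4  33.6  25.3] [ 449.114 -250.681]
side 0.96 [319.6 325.6  43.1  31.9] [ 432.21 -264.61]
0.8 [252.8 116.3  78.1  83.1] [ 450.173 -258.677] (array([ 445.975, -255.436,    0.   ]), np.float64(0.9486691741760099))
47.4167
```

View pics/d.png

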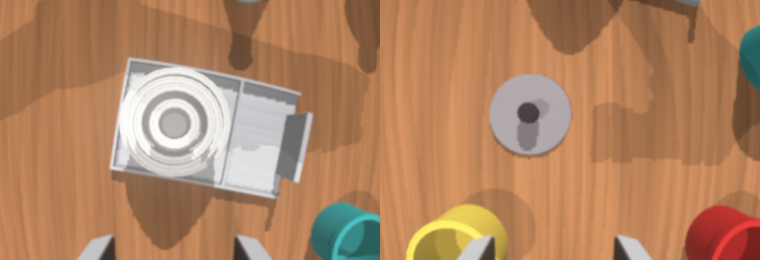

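The nest is concentric (px 174,124). The cover is at (528,113), and I'll pinch its knob in two directions to centre it in the fingers.

Run:
```python
from h import *
c=[446,-255.4]; robot.set_gripper(.6)
for yaw in(np.pi/2,0):
    if robot.ik([*c,90],down(yaw)) is None: yaw-=np.pi; print("flip")
    robot.reach([*c,90],down(yaw)); robot.movel([*c,18],feed=100); robot.set_gripper(0,20)
    o=robot.observe(); print(o["opening"]*94,o["grip_force"],o["qpos"])
    if abs(np.cos(yaw))<.5: robot.set_gripper(.6); robot.movel([*c,90])
robot.movel([*c,280],feed=200); robot.movel([509.3,6.9,280],feed=250)
robot.movel([509.3,6.9,185],feed=120); h=robot.movel([509.3,6.9,169],feed=20,stop_force=3); o=robot.observe(); print(h,o["ee_pos"],o["force"])
robot.set_gripper(.6); robot.movel([509.3,6.9,300],feed=150); hover((510,8),0,z=320)
for d in look("wrist","cover","nc")[:2]: print(d["conf"],d["bbox"],fit([(d["P"],d["m"])],COVER,[509,7,0],z=154))
robot.reach([585,345,260],down(0))
for l in("clip","stand"):
    for d in look("wrist",l,"clw")[:3]: print(l,d["conf"],d["bbox"])
print(robot.observe()["clock"])
cv2.imwrite("pics/e.png",np.hstack([cv2.imread("pics/nc.png")[:260,100:480],cv2.imread("pics/clw.png")[:260,100:480]]))
```

```text
23.420048086647455 20.00057816505432 [ 0.271  0.516  0.231  2.03  -0.197  0.616  2.205]
24.21093722201535 20.000476241111755 [ 0.027  0.569  0.537  2.038 -0.47   0.656  0.875]
True [509.311   6.943 171.877] [ 0.348 -0.064  3.985]
0.97 [277.5 127.2  96.2  96.7] (array([509.118,   5.992,   0.   ]), np.float64(0.9703600700000654))
clip 0.86 [257.4 141.9  78.3  72.2]
stand 0.8 [276.9 131.7  75.9  94.3]
62.95
```

View pics/e.png

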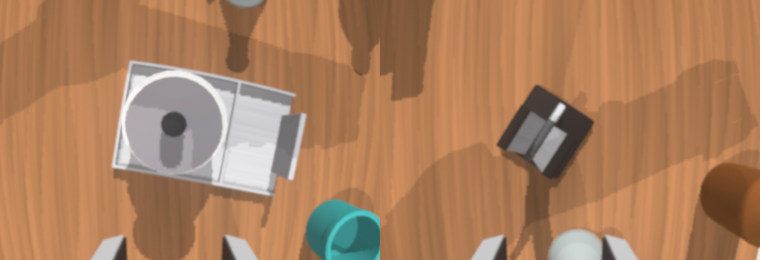

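The cover is centred on the nest (knob px 174,124). The clip is at (540,140) on its stand, with the plate running up-right, so clip yaw is about −0.6. I'll fit it from two wrist poses.

```bash
cat >> h.py <<'E'
def clipm(w=28):
    hin=box(-6,6,-20,20,94,100); P=[np.r_[hin,box(-9,9,-20,20,51,60)]]
    return P+[np.r_[hin,s*box(w-10,w,-20,20,0,0)*[1,1,0]+[0,0,151],s*box(w-10,w,-20,20,0,0)*[1,1,0]+[0,0,161]] for s in(-1,1)]
STAND=[box(-45,45,-45,45,0,16),box(-4,4,-35,35,0,86)]
E
python3 - <<'E'
from h import *
V=[];U=[]
for t in([590,330,230],[560,370,240]):
    robot.reach(t,down(-.6)); a=look("wrist","clip","cl2"); b=look("wrist","stand")
    print([(d["conf"],d["bbox"]) for d in a[:2]+b[:2]])
    V.append((a[0]["P"],a[0]["m"])); U.append((a[0]["P"],np.maximum(a[0]["m"],b[0]["m"])))
p0=[585,430,-.6]
for v in (V,V[:1],V[1:]): r=max((fit(v,clipm(),[585,430,y],yaw=True) for y in(-.5,-.7)),key=lambda r:r[1]); print("clip",r)
print("stand",fit(U,STAND+clipm(),r[0],yaw=True))
P=camera("wrist"); im=cv2.imread("pics/cl2.png"); p=fit(V,clipm(),r[0],yaw=True)[0]
m=render(P,clipm(),p); cs=cv2.findContours((m>.5).astype(np.uint8),0,2)[0]; cv2.drawContours(im,cs,-1,(0,0,255),1); cv2.imwrite("pics/f.png",cv2.resize(im[:280,100:480],None,fx=2,fy=2)); print(robot.observe()["qpos"])
E
```

```text
[(0.82, array([202.3, 155.2,  75. ,  62.1])), (0.62, array([227.2, 139.5,  74. ,  73.8]))]
[(0.75, array([263.9, 173.6,  69.5,  63.1])), (0.74, array([264.7, 151.4,  76.6,  74.8]))]
clip (array([570.36 , 402.123,  -0.576]), np.float64(0.8895483328674997))
clip (array([570.359, 402.173,  -0.571]), np.float64(0.8995833991133027))
clip (array([570.322, 402.573,  -0.546]), np.float64(0.8810253277426561))
stand (array([574.685, 408.617,  -0.546]), np.float64(0.8612473761977364))
[-0.957  0.516  0.482  1.47  -0.246  1.215 -1.044]
```

View pics/f.png

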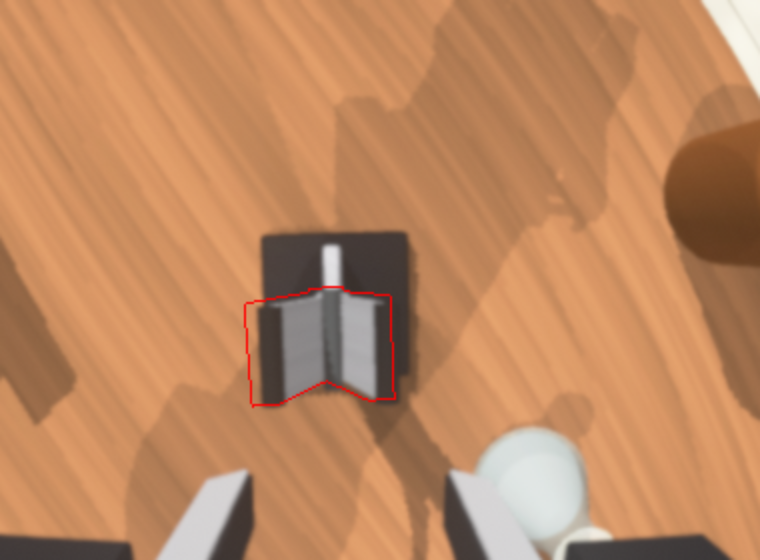

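Run:
```python
from h import *
y=-.58; c=[571,402]
robot.reach([*c,240],down(y)); robot.set_gripper(.85); robot.movel([*c,145],feed=100)
robot.set_gripper(0,20); o=robot.observe(); print(o["opening"]*94,o["grip_force"],o["force"])
robot.movel([*c,185],feed=60);robot.movel([*c,320],feed=150); o=robot.observe(); print(o["opening"]*94,o["grip_force"],o["force"])
t=TR[:2]+117*np.array([np.cos(TR[2]),np.sin(TR[2])]); print(t)
robot.movel([t[0],120,320],feed=250)
robot.reach([*t,290],down(TR[2])); print(robot.observe()["ee_pos"],robot.observe()["clock"])
for n in("wrist","side"): cv2.imwrite(f"pics/h_{n}.png",robot.snapshot(n)[:,:,::-1])
print(look("wrist","clip")[0]["bbox"])
w=cv2.imread("pics/h_wrist.png")[150:420,100:480]; s=cv2.resize(cv2.imread("pics/h_side.png")[100:300,180:380],(270,270))
cv2.imwrite("pics/g.png",np.hstack([w,s]))
```

```text
36.83737180400037 19.99332368373871 [ 0.974 -0.16  -0.804]
36.85423225404749 19.993365705013275 [-0.463  0.204 -1.179]
[668.61  -16.346]
[668.649 -15.342 290.056] 70.775
[274.1 243.7  67.  110.4]
```

View pics/g.png

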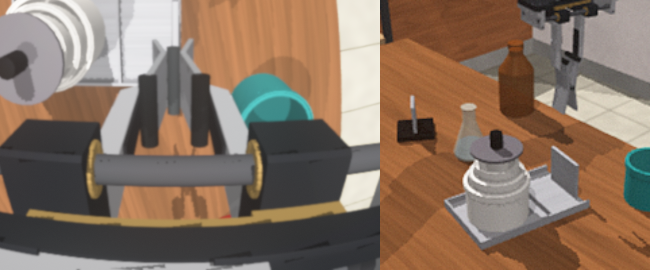

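The clip hangs upright in the fingers with its jaws open and the nest is undisturbed, so I'll lower it onto the plate.

Run:
```python
from h import *
t=[668.6,-16.3]
robot.movel([*t,200],feed=120); h=robot.movel([*t,139],feed=40,stop_force=8); o=robot.observe(); print(h,o["ee_pos"],o["force"])
robot.set_gripper(.62); o=robot.observe(); print(o["opening"]*94,o["grip_force"],o["force"])
robot.movel([*t,300],feed=100); robot.reach([655,-100,290],down(TR[2])); robot.pause(.3)
for n in("wrist","side"): cv2.imwrite(f"pics/i_{n}.png",robot.snapshot(n)[:,:,::-1])
robot.snapshot("wrist"); print(see(0,(509.5,10),4))
d=[x for x in look("wrist","clip")]; print([(x["conf"],x["bbox"]) for x in d])
print(fit([(d[0]["P"],d[0]["m"])],clipm(27),[668,-16,-.18],z=-7,yaw=True,step=6),robot.observe()["clock"])
w=cv2.imread("pics/i_wrist.png")[0:260,100:480]; s=cv2.resize(cv2.imread("pics/i_side.png")[160:290,220:350],(400,400),interpolation=3)
w=cv2.copyMakeBorder(w,0,140,0,0,cv2.BORDER_CONSTANT); cv2.imwrite("pics/j.png",np.hstack([w,s]))
```

```text
False [668.701 -16.264 139.203] [ 0.489 -0.125 -0.826]
58.181660032244615 0.05096657085232437 [ 0.258 -0.217  0.045]
(array([459.431,  17.832,   0.   ]), np.float64(0.7665386810327116))
[(0.83, array([273.8, 115. ,  56.1,  43.4])), (0.59, array([116.3, 125.5,  89.2,  97.9]))]
(array([669.033, -17.534,  -0.176]), np.float64(0.9221618701518045)) 76.9333
```

View pics/j.png

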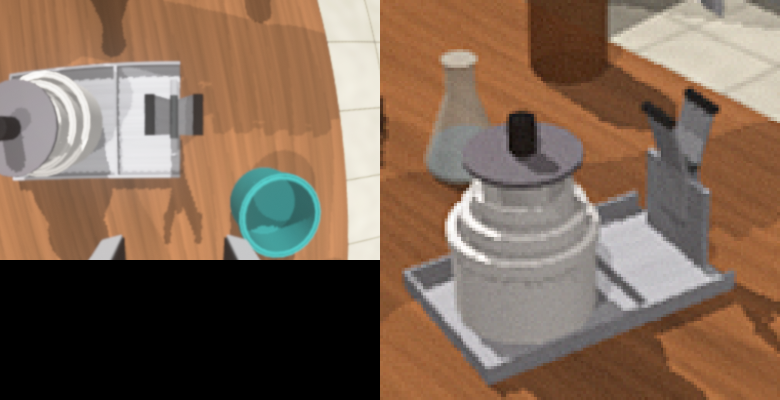

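The clip sits square astride the plate near its middle, and the nest and cover are upright and centred. One last check for any white beaker left over, then I'll hand in.

Run:
```python
from h import *
ok=True
for n in("scene","side"):
    nest=camera(n)(np.array([[509.5,7,70.]]))[0]
    for d in look(n,"beaker1"):
        if d["sat"]<.3 and d["conf"]>.4 and np.hypot(*(d["bbox"][:2]-nest))>50: print(n,d["conf"],d["bbox"]); ok=False
print(ok)
if ok: print(robot.hand_in())
```

```text
True
the job is handed in; nothing more can be done
None
```

The job is handed in at about 77 s of the 210 s allowed: beakers 0, 1, 2 and 4 are nested in the tray bay (beaker3 was not there), with the cover centred on top, the clip square on the marker plate and the flask left alone.

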